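Raise the tin's bail and carry the tin by it to the drip dish

ROBOT

A 6-joint arm with a two-finger parallel gripper is mounted at the origin on a cart in front of the work surface, level with it; the furniture and walls round the work are solid. World frame = base frame: x ahead of the robot, y to its left, z up, the work surface at z = 0. Lengths are in m, angles in rad, forces in N, time in s.
With the tool pointing down it reaches from about 0.35 to 0.85 m from the base axis. Payload 8.1 kg.
Tool frame: the origin (TCP) lies on the centre line of the jaws, within the pads' length; the fingertips stand bot.nose_length ahead of it and the grasp point (between the pads) is the TCP (bot.nose_length is the distance from the TCP to the fingertips, in m); z points along the fingers, y is the line along which they close (so a half turn about z gives the same grasp; the last joint's range is limited). The gripper opens to 85 mm and grips with 20 to 120 N. Pads are 22 mm wide; open, the fingers measure 114 mm over their backs; the gripper's body (76 mm by 85 mm) begins 54 mm behind the grasp point. The pads swing forward as they close: fully open they stand 13 mm farther back than shut.
Start: joints at [1.016, 0.13, 1.488, -0, 1.523, -0.085], TCP at [0.272, 0.535, 0.25] pointing down, gripper open.
Joint ranges: [-2.96, 2.96], [-0.89, 2.26], [0.02, 2.5], [-1.34, 4.48], [0, 2.73], [-2.66, 2.66]. Speed limits (rad/s): [2.39, 2.39, 2.79, 3.14, 3.14, 3.14].

INTERFACE

Orientations are given as a 3x3 rotation matrix whose columns are the frame's x, y, z axes.
In Python, from rig import bot gives the robot as it stands.
- The arm moves only by the shell command python3 -m inch 'ROWS'. ROWS is JSON, a list of rows, each an object of numbers: "x", "y", "z": the shift along the tool's x, y, z in units of 40 mm (1.0 is 40 mm); "spin": the turn about the tool's z in units of 0.08 rad (1.0 is 0.08 rad); "gripper": the opening, from -1 (shut) to 1 (fully open). In form: [{"x": .., "y": .., "z": .., "spin": .., "gripper": ..}, ...]. A call has 1 to 20 rows; each row shifts and turns the commanded pose from where the row before left it, along the tool's axes as they then stand; what a row does not reach is not made up. A row lasts 1/12 s, in which the tool goes at most 41.7 mm and 7.16 degrees, less where a joint would pass 70% of its speed; a pose out of reach is approached as far as the arm can. A call with a number of a shift or a turn outside -1 to 1 is refused whole. A call with a gripper value outside its range is refused whole. The fingers move at their own pace and stop on an object; the grip force is fixed at half the most. Time passes only in rows, so rows that do not move let the fingers close. It gives the time, the measured TCP pose, the force, the opening and the grip force at its end, in the units of the state.
- bot.observe(): the state, without advancing time (a new reading comes with each control period).
- bot.grab_frame(name): name is "scene" or "top"; returns (picture, depth): 420x560x3 uint8, blue, green, red; 420x560 float32, m along the optical axis (not along the pixel's ray), 0 where there is no reading.
- bot.get_calibration(name): a dict with "intrinsics" (3x3 intrinsics, pixels), "distortion" ([k1, k2, p1, p2, k3] as OpenCV has them; the pictures are not rectified), "T" (4x4, takes a point from camera to world coordinates). Camera axes: x right, y down, z forward; pixel columns grow to the right and rows downward; lengths in m; the calibration is good to about 2 mm. A picture is of the moment at which its call begins. get_calibration takes no time and is no camera call.
- bot.finish_job(): hands the job in; it is judged then, once.
The state is a dict: "time": time; "joint_positions": joint angles; "qd": joint speeds; "tau": joint torques, N m; "tool_pos": TCP position; "ee_rot": TCP orientation; "ft_force": force on the tool from outside, world axes, zero at the start; "wrist_torque": the same for the moment, N m; "width": finger opening in m; "finger_force": force on a finger pad.
Only numpy, scipy, OpenCV 4.12 (cv2) and the standard library are available. Lean on these libraries where they do the work, as an engineer would, in place of code of your own. Each camera call takes 0.05 s, during which the arm holds its last target. There are 200 camera calls.

TASK

Swing the folded-down wire bail of the handled tin up until it stands upright, with the tin still standing on the worktop. Then lift the tin clear of the worktop by the bail, keeping it upright, and set it down fully inside the shallow round drip dish, standing flat, and let go.

Things in the scene. Friction and masses are not known exactly. Their poses are not given: they have to be found in the camera images.
- tin: The only tin with a wire bail: a closed round lever-lid tin, 95 mm across and 99 mm high, about 0.3 to 0.65 kg, too wide to be gripped round its wall, standing loose on the worktop. Origin: centre of its underside; z up; +x points to the side to which the bail is folded down, y is parallel to the bail's hinge. (The other tin nearby is taller, 108 mm, and has no bail.)
- bail (a joint): Hinge of the tin's wire bail, rad: 0 = level, sticking out to the tin's +x side; pi/2 = upright above the lid; at the start slightly below level (-0.16 to -0.03). Stops at -0.3 and 1.75. The hinge line passes through the tin's axis, 84 mm above the underside, parallel to the tin's y. A light friction (about 0.05 N m) holds the bail at whatever angle it is left.
- bail_grip (a point): Centre of the bail's grip sleeve: a grey plastic roll, 12 mm diameter, 52 mm long, parallel to the tin's y, 104 mm from the hinge line. It spins freely on the wire, so fingers pinching it across (along the tin's x) need not turn as the bail swings. Folded down it is 18 to 32 mm below the lid's top, with 48 mm free between it and the tin. Upright it is 188 mm above the tin's underside.
- dish: Shallow round steel drip dish fixed on the worktop, 151 mm across the rim, rim 14 mm high, flat inner floor 4 mm above the worktop and about 134 mm across. Origin: centre of its underside, on the worktop. Equipment: a tall glass-sided balance stands behind the middle of the worktop (x over 0.53, y -0.30 to -0.04, 0.32 high): pass in front of it.
Mind the look-alikes: they are no part of the job. There is more than one size of the dish; the one meant has the size given above.

How it is judged:
By the outcome, as a careful person would: the job done as asked, in the order asked, and still so for the second after the job is handed in, with the robot touching nothing.
It also fails if it takes over 54 s, if anything falls off the work surface, if the arm or the gripper's body presses on something with over 40 N, if the wrist force passes 120 N, or if a joint passes its speed limit or range.

## Working session

There is one attempt and no reset: what is moved stays moved. The work goes in short steps, Python scripts to look and compute and a shell command to move; the robot and the scene stay as the last step left them, time stands still between calls to the robot, and variables do not carry over. Pictures are saved under pics/ and viewed, at most 10 in all, crops included, and the job is handed in when it is done.

```bash
mkdir -p pics; ls; cat > h.py <<'E'
import numpy as np, cv2
from rig import bot
def grab(n):
    im,d=bot.grab_frame(n); c=bot.get_calibration(n)
    np.savez('last_'+n+'.npz',im=im,d=d); return im,d,c
def rays(n,uv):
    c=bot.get_calibration(n); K=np.array(c["intrinsics"]);D=np.array(c["distortion"],float);T=np.array(c["T"])
    p=cv2.undistortPoints(np.array(uv,float).reshape(-1,1,2),K,D).reshape(-1,2)
    v=np.c_[p,np.ones(len(p))]
    return T[:3,3], v@T[:3,:3].T   # dir has unit depth
def plane(n,uv,z):
    o,v=rays(n,uv); return o+v*((z-o[2])/v[:,2])[:,None]
def cloud(n,d):
    h,w=d.shape; u,v=np.meshgrid(np.arange(w),np.arange(h)); o,r=rays(n,np.c_[u.ravel(),v.ravel()])
    return (o+r*d.ravel()[:,None]).reshape(h,w,3)
def pix(n,P):
    c=bot.get_calibration(n);T=np.linalg.inv(np.array(c["T"]))
    return cv2.projectPoints(np.array(P,float).reshape(-1,1,3),cv2.Rodrigues(T[:3,:3])[0],T[:3,3],np.array(c["intrinsics"]),np.array(c["distortion"],float))[0].reshape(-1,2)
E
python3 - <<'E'
from h import *
for n in("scene","top"):
    im,d,c=grab(n); cv2.imwrite(f'pics/{n}0.png',im); print(n,np.round(c["T"],3).tolist(),np.round(c["intrinsics"],1).tolist())
print(bot.nose_length,bot.observe())
E
```

```text
pics
scene [[0.615, -0.588, 0.525, -0.063], [-0.788, -0.452, 0.418, -0.497], [-0.008, -0.671, -0.741, 0.856], [0.0, 0.0, 0.0, 1.0]] [[387.1, 0.0, 279.2], [0.0, 387.1, 213.1], [0.0, 0.0, 1.0]]
top [[-0.002, -0.997, 0.076, 0.409], [-1.0, 0.004, 0.031, -0.057], [-0.031, -0.076, -0.997, 1.124], [0.0, 0.0, 0.0, 1.0]] [[398.1, 0.0, 285.9], [0.0, 398.1, 207.3], [0.0, 0.0, 1.0]]
0.019 {'time': 0.1, 'joint_positions': array([ 1.01559592e+00,  1.31085570e-01,  1.48920362e+00, -2.61320307e-05,
        1.52295863e+00, -8.53899048e-02]), 'qd': array([ 0.00110778, -0.00181069, -0.00230965, -0.00073857, -0.00155127,
       -0.00192335]), 'tau': array([ 1.06197993e-03, -5.70950568e+01, -5.01939690e+01, -2.21779960e-04,
        8.14622326e-03,  6.51077085e-05]), 'tool_pos': array([0.27136829, 0.53460645, 0.24933107]), 'ee_rot': array([[-8.91654619e-01,  4.52715493e-01, -8.50275442e-04],
       [ 4.52716277e-01,  8.91653495e-01, -1.42030442e-03],
       [ 1.15157253e-04, -1.65135453e-03, -9.99998630e-01]]), 'ft_force': array([ 0.13966904, -0.77483389, -0.29736287]), 'wrist_torque': array([ 0.00285611, -0.03006554, -0.01738751]), 'finger_force': 0.0, 'width': 0.08577779845215971}
```

View pics/scene0.png

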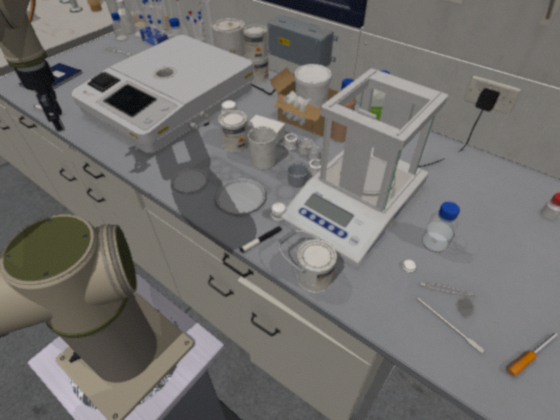

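View pics/top0.png

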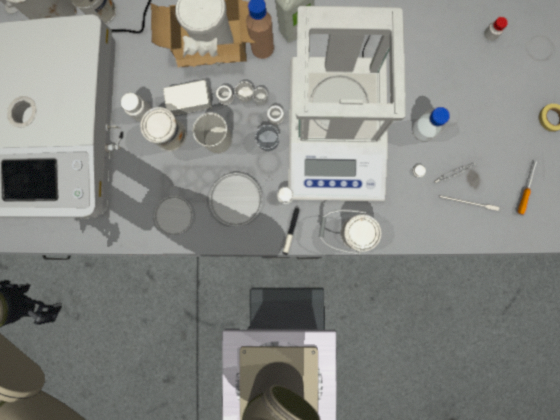

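The top view shows the bailed tin with its lid at (362,232), and its bail points left with the grip near (322,220). The other tin, at (158,126), has no bail. The dish candidates are the large one at (237,198) and the small one at (174,215). I'll measure both and confirm with a crop.

```bash
python3 - <<'E'
from h import *
t=np.load('last_top.npz');s=np.load('last_scene.npz')
im=t['im']
a=cv2.resize(im[150:265,140:400],None,fx=3,fy=3,interpolation=cv2.INTER_CUBIC)[:, :780]
b=cv2.resize(s['im'][160:300,165:355],None,fx=3.0,fy=3.0,interpolation=cv2.INTER_CUBIC)
a=cv2.resize(a,None,fx=.8,fy=.8);b=cv2.resize(b,None,fx=.75,fy=.75)
o=np.zeros((a.shape[0]+b.shape[0],max(a.shape[1],b.shape[1]),3),np.uint8);o[:a.shape[0],:a.shape[1]]=a;o[a.shape[0]:,:b.shape[1]]=b
print(o.shape);cv2.imwrite('pics/crop1.png',o)
C=cloud('top',t['d'])
# height map stats
for (u,v) in [(237,198),(174,215),(362,232),(322,220),(158,126)]:
    print((u,v),np.round(C[v,u],3))
P=C.reshape(-1,3); m=(P[:,2]>.093)&(P[:,2]<.115)&(np.hypot(P[:,0]-C[232,362,0],P[:,1]-C[232,362,1])<.07)
(c,r)=cv2.minEnclosingCircle(P[m][:,:2].astype(np.float32));print('lid',c,r,np.median(P[m][:,2]),P[m].mean(0))
# bail points
m=((C[...,2]>.05)&(C[...,2]<.1)); q=np.argwhere(m[195:250,300:345]) ; 
for v,u in q[:80:3]: print(u+300,v+195,np.round(C[v+195,u+300],3),end=';')
E
```

```text
(591, 624, 3)
(237, 198) [0.521 0.117 0.007]
(174, 215) [0.474 0.3   0.001]
(362, 232) [ 0.423 -0.221  0.092]
(322, 220) [ 0.455 -0.119  0.076]
(158, 126) [0.707 0.317 0.103]
lid (0.4215051829814911, -0.22143542766571045) 0.0476033017039299 0.09488955224076867 [ 0.42007434 -0.2216776   0.09535493]
336 210 [ 0.481 -0.156  0.078];339 210 [ 0.481 -0.164  0.079];342 210 [ 0.481 -0.172  0.077];332 211 [ 0.479 -0.145  0.077];335 211 [ 0.479 -0.154  0.075];338 211 [ 0.479 -0.161  0.078];343 211 [ 0.479 -0.174  0.078];330 212 [ 0.476 -0.141  0.072];333 212 [ 0.476 -0.148  0.077];328 213 [ 0.474 -0.135  0.073];326 214 [ 0.471 -0.13   0.075];324 215 [ 0.469 -0.125  0.073];323 216 [ 0.466 -0.122  0.075];322 217 [ 0.463 -0.119  0.078];321 218 [ 0.461 -0.116  0.075];324 218 [ 0.46  -0.124  0.078];322 219 [ 0.458 -0.119  0.079];325 219 [ 0.458 -0.127  0.072];323 220 [ 0.455 -0.121  0.08 ];321 221 [ 0.452 -0.116  0.079];324 221 [ 0.453 -0.124  0.074];323 222 [ 0.45  -0.121  0.079];322 223 [ 0.447 -0.119  0.078];320 224 [ 0.445 -0.114  0.074];323 224 [ 0.445 -0.121  0.08 ];321 225 [ 0.442 -0.116  0.08 ];324 225 [ 0.442 -0.124  0.079];
```

View pics/crop1.png

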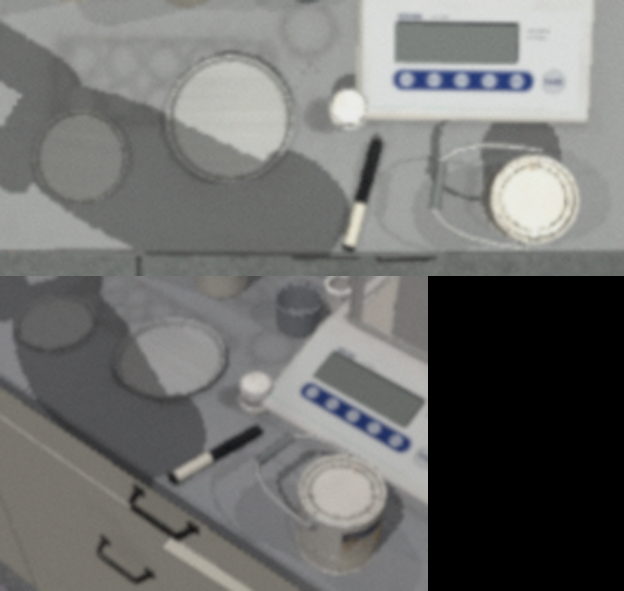

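The crop confirms both picks. The tin with the bail is at right, with its grey sleeve at about px (321.5,226) in the top view. The large dish at (237,198) looks like the 151 mm one, and the other at (174,215) is clearly smaller. Next I'll fit the numbers.

```bash
python3 - <<'E'
from h import *
t=np.load('last_top.npz');s=np.load('last_scene.npz')
for n,f in(('top',t),('scene',s)):
    C=cloud(n,f['d']);P=C.reshape(-1,3)
    r=np.hypot(P[:,0]-.4215,P[:,1]+.2215)
    m=(P[:,2]>.092)&(P[:,2]<.115)&(r<.065)
    c,rr=cv2.minEnclosingCircle(P[m][:,:2].astype(np.float32)); print(n,'lid',c,rr,np.median(P[m][:,2]),m.sum())
    m=(P[:,2]>.05)&(P[:,2]<.095)&(r>.055)&(r<.125)&(P[:,1]>-.2)&(P[:,0]<.5)
    q=P[m]; 
    g=q[np.hypot(q[:,0]-.4215,q[:,1]+.2215)>.09]; 
    print('bail pts',len(q),len(g),g.mean(0))
    for p,uv in zip(q,np.argwhere(m.reshape(C.shape[:2]))[:,::-1]): 
        if n=='scene' or p[1]>-.14: print(uv,np.round(p*1000).astype(int),end=';')
    print()
    # balance extents
    b=(P[:,2]>.02)&(P[:,2]<.12)&(P[:,1]>-.32)&(P[:,1]<-.03)&(P[:,0]>.5)&(P[:,0]<.6); print('bal minx',np.percentile(P[b][:,0],[0,1,5]),P[b][:,2].max())
# dishes by edges, ellipse fit at rim
g=cv2.cvtColor(t['im'],cv2.COLOR_BGR2GRAY)
for (u,v,R) in[(237,198,27),(174,215,19)]:
    pts=[]
    for a in np.linspace(0,2*np.pi,120,endpoint=False):
        rr=np.arange(R-6,R+7,.5); x=(u+rr*np.cos(a)).astype(np.float32);y=(v+rr*np.sin(a)).astype(np.float32)
        pr=cv2.remap(g,x[None],y[None],cv2.INTER_LINEAR)[0].astype(float); gr=np.abs(np.gradient(cv2.GaussianBlur(pr[None],(5,1),0)[0]))
        k=np.where(gr>max(.5*gr.max(),2))[0]
        if len(k): pts.append((x[k[-1]],y[k[-1]]))
    W=plane('top',pts,.014)[:,:2].astype(np.float32)
    for _ in range(4):
        A=np.c_[2*W,np.ones(len(W))];sol=np.linalg.lstsq(A,(W**2).sum(1),rcond=None)[0];rad=np.sqrt(sol[2]+sol[:2]@sol[:2]);e=np.hypot(*(W-sol[:2]).T)-rad
        W=W[np.abs(e)<max(.003,1.5*e.std())]
    print('dish',sol[:2],'diam',2*rad,len(W),e.std())
E
```

```text
top lid (0.42200079560279846, -0.22208839654922485) 0.04831485450267792 0.09421070028873335 718
bail pts 210 135 [ 0.4362706  -0.12199629  0.07656551]
[329 212] [ 476 -138   75];[327 213] [ 474 -132   76];[328 213] [ 474 -135   73];[329 213] [ 474 -138   74];[325 214] [ 471 -127   74];[326 214] [ 471 -130   75];[327 214] [ 471 -132   76];[328 214] [ 471 -135   72];[324 215] [ 469 -125   73];[325 215] [ 468 -127   74];[326 215] [ 468 -130   75];[323 216] [ 466 -122   75];[324 216] [ 466 -124   75];[321 217] [ 463 -116   75];[322 217] [ 463 -119   78];[323 217] [ 463 -122   77];[324 217] [ 463 -125   72];[321 218] [ 461 -116   75];[322 218] [ 461 -119   76];[323 218] [ 460 -122   76];[324 218] [ 460 -124   78];[325 218] [ 460 -127   76];[321 219] [ 458 -116   75];[322 219] [ 458 -119   79];[323 219] [ 458 -121   80];[324 219] [ 458 -124   78];[325 219] [ 458 -127   72];[321 220] [ 455 -117   74];[322 220] [ 455 -119   76];[323 220] [ 455 -121   80];[324 220] [ 455 -124   81];[325 220] [ 455 -127   75];[321 221] [ 452 -116   79];[322 221] [ 452 -119   79];[323 221] [ 453 -121   78];[324
[... 7296 characters left out ...]
 [ 378 -172   81];[289 260] [ 381 -173   79];[288 261] [ 377 -173   78];[289 261] [ 377 -176   81];[290 261] [ 378 -178   82];[289 262] [ 377 -176   77];[290 262] [ 375 -180   83];[291 262] [ 378 -181   80];[290 263] [ 374 -181   81];[291 263] [ 375 -184   82];[292 263] [ 378 -185   80];[291 264] [ 374 -184   79];[292 264] [ 374 -187   81];[293 264] [ 375 -189   83];[293 265] [ 373 -191   81];[294 265] [ 374 -193   83];[294 266] [ 372 -195   83];[295 267] [ 371 -198   82];
bal minx [0.50919932 0.51410515 0.5186297 ] 0.055871982595734226
dish [0.52543841 0.12181046] diam 0.15310679942382904 65 0.0033656149858851897
dish [0.4677545  0.29980184] diam 0.11106969623550572 59 0.0021072530663464443
```

Both views agree. The tin is at about (0.422,-0.222). The sleeve is at about (0.437,-0.1195,0.073), so the tin's +x is at about 82° and the sleeve radius is 104 mm. The dish is at (0.525,0.122) and measures 153 mm across; the other measures 111 mm. I'll move over the sleeve.

```bash
python3 -m inch '[{"x":-0.555,"y":-0.635,"gripper":0},{"x":-0.555,"y":-0.635,"gripper":0},{"x":-0.555,"y":-0.635,"gripper":0},{"x":-0.555,"y":-0.635,"gripper":0},{"x":-0.555,"y":-0.635,"gripper":0},{"x":-0.555,"y":-0.635,"gripper":0},{"x":-0.555,"y":-0.635,"gripper":0},{"x":-0.555,"y":-0.635,"gripper":0},{"x":-0.555,"y":-0.635,"gripper":0},{"x":-0.555,"y":-0.635,"gripper":0},{"x":-0.555,"y":-0.635,"gripper":0},{"x":-0.555,"y":-0.635,"gripper":0},{"x":-0.555,"y":-0.635,"gripper":0},{"x":-0.555,"y":-0.635,"gripper":0},{"x":-0.555,"y":-0.635,"gripper":0},{"x":-0.555,"y":-0.635,"gripper":0},{"x":-0.555,"y":-0.635,"gripper":0},{"x":-0.555,"y":-0.635,"gripper":0},{"x":-0.555,"y":-0.635,"gripper":0},{"x":-0.555,"y":-0.635,"gripper":0}]'
python3 -m inch '[{"spin":-0.68,"gripper":0},{"spin":-0.68,"gripper":0},{"spin":-0.68,"gripper":0},{"spin":-0.68,"gripper":0},{"spin":-0.68,"gripper":0},{"spin":-0.66,"gripper":0},{"gripper":0},{"gripper":0}]'
cat >> h.py <<'E'
def need(P):
    o=bot.observe(); R=o['ee_rot']; d=np.array(P)-o['tool_pos']
    print('t',round(o['time'],2),'tcp',np.round(o['tool_pos'],4),'ty',np.round(R[:,1],3),'tz',np.round(R[:,2],3),'F',np.round(o['ft_force'],1),'w',round(o['width'],4),'ff',round(o['finger_force'],1),'units',np.round(R.T@d/.04,2))
E
python3 -c "
from h import *
need([.437,-.1195,.0735]);print(bot.observe()['joint_positions'])
im,d,c=grab('top');cv2.imwrite('pics/t2.png',cv2.resize(im[170:270,280:420],None,fx=4,fy=4))"
```

```text
t 0.1 tcp [0.2714 0.5346 0.2493] ty [ 0.453  0.892 -0.002] tz [-0.001 -0.001 -1.   ] F [ 0.1 -0.8 -0.3] w 0.0858 ff 0.0 units [-11.1  -12.7    4.42]
[ 1.01559592e+00  1.31085570e-01  1.48920362e+00 -2.61320307e-05
  1.52295863e+00 -8.53899048e-02]schema error: expected keys x, y, z, spin, gripper
schema error: expected keys x, y, z, spin, gripper
```

All five keys are required in every row.

```bash
python3 -m inch '[{"x":-0.555,"y":-0.635,"z":0,"spin":0,"gripper":0},{"x":-0.555,"y":-0.635,"z":0,"spin":0,"gripper":0},{"x":-0.555,"y":-0.635,"z":0,"spin":0,"gripper":0},{"x":-0.555,"y":-0.635,"z":0,"spin":0,"gripper":0},{"x":-0.555,"y":-0.635,"z":0,"spin":0,"gripper":0},{"x":-0.555,"y":-0.635,"z":0,"spin":0,"gripper":0},{"x":-0.555,"y":-0.635,"z":0,"spin":0,"gripper":0},{"x":-0.555,"y":-0.635,"z":0,"spin":0,"gripper":0},{"x":-0.555,"y":-0.635,"z":0,"spin":0,"gripper":0},{"x":-0.555,"y":-0.635,"z":0,"spin":0,"gripper":0},{"x":-0.555,"y":-0.635,"z":0,"spin":0,"gripper":0},{"x":-0.555,"y":-0.635,"z":0,"spin":0,"gripper":0},{"x":-0.555,"y":-0.635,"z":0,"spin":0,"gripper":0},{"x":-0.555,"y":-0.635,"z":0,"spin":0,"gripper":0},{"x":-0.555,"y":-0.635,"z":0,"spin":0,"gripper":0},{"x":-0.555,"y":-0.635,"z":0,"spin":0,"gripper":0},{"x":-0.555,"y":-0.635,"z":0,"spin":0,"gripper":0},{"x":-0.555,"y":-0.635,"z":0,"spin":0,"gripper":0},{"x":-0.555,"y":-0.635,"z":0,"spin":0,"gripper":0},{"x":-0.555,"y":-0.635,"z":0,"spin":0,"gripper":0}]'
python3 -m inch '[{"x":0,"y":0,"z":0,"spin":-0.68,"gripper":0},{"x":0,"y":0,"z":0,"spin":-0.68,"gripper":0},{"x":0,"y":0,"z":0,"spin":-0.68,"gripper":0},{"x":0,"y":0,"z":0,"spin":-0.68,"gripper":0},{"x":0,"y":0,"z":0,"spin":-0.68,"gripper":0},{"x":0,"y":0,"z":0,"spin":-0.66,"gripper":0},{"x":0,"y":0,"z":0,"spin":0,"gripper":0},{"x":0,"y":0,"z":0,"spin":0,"gripper":0}]'
python3 -c "
from h import *
need([.437,-.1195,.0735]);print(bot.observe()['joint_positions'])"
```

```text
time: 1.82
tool_pos: [0.4375, -0.1207, 0.2502]
ee_rot: [[-0.892, 0.453, 0.0], [0.453, 0.892, 0.0], [-0.0, 0.0, -1.0]]
ft_force: [-0.0, 1.1, 0.5]
width: 0.0429
finger_force: 0.0
time: 2.48
tool_pos: [0.4374, -0.1189, 0.2501]
ee_rot: [[-0.989, 0.146, -0.0], [0.146, 0.989, 0.0], [0.0, 0.0, -1.0]]
ft_force: [-0.3, 0.5, -0.3]
width: 0.0429
finger_force: 0.0
t 2.48 tcp [ 0.4374 -0.1189  0.2501] ty [0.146 0.989 0.   ] tz [-0.  0. -1.] F [-0.3  0.5 -0.3] w 0.0429 ff 0.0 units [ 0.01 -0.02  4.41]
[-3.78636709e-01 -2.76981423e-01  1.87609273e+00 -3.32450556e-05
  1.54289214e+00 -1.80275691e+00]
```

```bash
python3 -m inch '[{"x":0,"y":0,"z":0.6,"spin":0,"gripper":0},{"x":0,"y":0,"z":0.7,"spin":0,"gripper":0},{"x":0,"y":0,"z":0.7,"spin":0,"gripper":0},{"x":0,"y":0,"z":0.6,"spin":0,"gripper":0},{"x":0,"y":0,"z":0.5,"spin":0,"gripper":0},{"x":0,"y":0,"z":0.4,"spin":0,"gripper":0},{"x":0,"y":0,"z":0.3,"spin":0,"gripper":0},{"x":0,"y":0,"z":0.3,"spin":0,"gripper":0},{"x":0,"y":0,"z":0.3,"spin":0,"gripper":0},{"x":0,"y":0,"z":0,"spin":0,"gripper":0},{"x":0,"y":0,"z":0,"spin":0,"gripper":0}]'
python3 -c "
from h import *
need([.437,-.1195,.0735])
a,d,c=grab('top');b,d,c=grab('scene')
a=cv2.resize(a[180:270,280:420],None,fx=4,fy=4);b=cv2.resize(b[190:300,240:380],None,fx=4,fy=4)[:230+200]
cv2.imwrite('pics/t3.png',cv2.resize(np.vstack([a,b]),None,fx=.74,fy=.74))"
```

```text
time: 3.4
tool_pos: [0.4369, -0.1187, 0.0738]
ee_rot: [[-0.989, 0.146, -0.002], [0.146, 0.989, 0.001], [0.002, 0.0, -1.0]]
ft_force: [0.6, -0.5, 0.2]
width: 0.0424
finger_force: 0.0
t 3.4 tcp [ 0.4369 -0.1187  0.0738] ty [0.146 0.989 0.   ] tz [-0.002  0.001 -1.   ] F [ 0.6 -0.5  0.2] w 0.0424 ff 0.0 units [-0.01 -0.02  0.01]
```

View pics/t3.png

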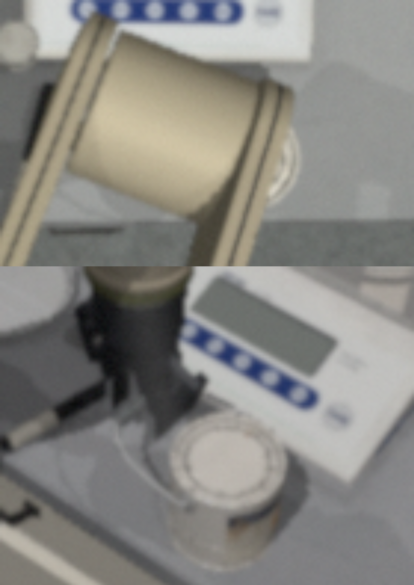

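The top view is blocked by the arm. The scene view shows the fingers straddling the sleeve beside the tin, at about (150,420) in the crop, with nothing touching. Next I'll close.

```bash
python3 -m inch '[{"x":0,"y":0,"z":0,"spin":0,"gripper":-1},{"x":0,"y":0,"z":0,"spin":0,"gripper":-1},{"x":0,"y":0,"z":0,"spin":0,"gripper":-1},{"x":0,"y":0,"z":0,"spin":0,"gripper":-1},{"x":0,"y":0,"z":0,"spin":0,"gripper":-1},{"x":0,"y":0,"z":0,"spin":0,"gripper":-1},{"x":0,"y":0,"z":0,"spin":0,"gripper":-1},{"x":0,"y":0,"z":0,"spin":0,"gripper":-1}]'
python3 - <<'E'
from h import *
need([.437,-.1195,.0735])
R=.104; a0=np.arcsin((.0735-.084)/R)
a=np.linspace(a0,np.radians(88),21)
y=R*np.cos(a);z=R*np.sin(a)
for k in range(20): print(round((y[k+1]-y[k])/.04,2),round(-(z[k+1]-z[k])/.04,2), round(np.degrees(a[k+1]),1))
E
```

```text
time: 4.17
tool_pos: [0.4377, -0.119, 0.0744]
ee_rot: [[-0.99, 0.144, 0.0], [0.144, 0.99, -0.0], [-0.0, -0.0, -1.0]]
ft_force: [0.3, -0.1, 0.7]
width: 0.01
finger_force: 58.4
t 4.17 tcp [ 0.4377 -0.119   0.0744] ty [ 0.144  0.99  -0.   ] tz [ 0. -0. -1.] F [ 0.3 -0.1  0.7] w 0.01 ff 58.4 units [ 0.02 -0.01  0.02]
0.01 -0.21 -1.1
-0.0 -0.21 3.6
-0.02 -0.21 8.3
-0.04 -0.21 13.0
-0.06 -0.21 17.7
-0.07 -0.2 22.3
-0.09 -0.19 27.0
-0.1 -0.19 31.7
-0.12 -0.18 36.4
-0.13 -0.17 41.1
-0.15 -0.15 45.8
-0.16 -0.14 50.5
-0.17 -0.13 55.2
-0.18 -0.11 59.9
-0.19 -0.1 64.6
-0.2 -0.08 69.2
-0.2 -0.07 73.9
-0.21 -0.05 78.6
-0.21 -0.03 83.3
-0.21 -0.02 88.0
```

```bash
python3 -m inch '[{"x":0,"y":0.01,"z":-0.21,"spin":0,"gripper":-1},{"x":0,"y":0,"z":-0.21,"spin":0,"gripper":-1},{"x":0,"y":-0.02,"z":-0.21,"spin":0,"gripper":-1},{"x":0,"y":-0.04,"z":-0.21,"spin":0,"gripper":-1},{"x":0,"y":-0.06,"z":-0.21,"spin":0,"gripper":-1},{"x":0,"y":-0.07,"z":-0.2,"spin":0,"gripper":-1},{"x":0,"y":0,"z":0,"spin":0,"gripper":-1},{"x":0,"y":0,"z":0,"spin":0,"gripper":-1}]'
```

```text
time: 4.83
tool_pos: [0.437, -0.1263, 0.1252]
ee_rot: [[-0.989, 0.145, 0.002], [0.145, 0.989, -0.0], [-0.002, 0.0, -1.0]]
ft_force: [-0.4, 3.7, 0.5]
width: 0.0099
finger_force: 58.7
```

```bash
python3 -m inch '[{"x":0,"y":-0.07,"z":-0.19,"spin":0,"gripper":-1},{"x":0,"y":-0.09,"z":-0.19,"spin":0,"gripper":-1},{"x":0,"y":-0.11,"z":-0.18,"spin":0,"gripper":-1},{"x":0,"y":-0.13,"z":-0.17,"spin":0,"gripper":-1},{"x":0,"y":-0.15,"z":-0.15,"spin":0,"gripper":-1},{"x":0,"y":-0.16,"z":-0.14,"spin":0,"gripper":-1},{"x":0,"y":-0.17,"z":-0.13,"spin":0,"gripper":-1},{"x":0,"y":-0.18,"z":-0.11,"spin":0,"gripper":-1},{"x":0,"y":0,"z":0,"spin":0,"gripper":-1},{"x":0,"y":0,"z":0,"spin":0,"gripper":-1}]'
python3 - <<'E'
from h import *
need([.422,-.222,.188])
b,d,c=grab('scene');P=cloud('scene',d).reshape(-1,3);r=np.hypot(P[:,0]-.422,P[:,1]+.222)
m=(P[:,2]>.092)&(P[:,2]<.104)&(r<.065);print(cv2.minEnclosingCircle(P[m][:,:2].astype(np.float32)),np.median(P[m],0),m.sum())
cv2.imwrite('pics/t4.png',cv2.resize(b[150:300,220:400],None,fx=3.3,fy=3.3))
E
```

```text
time: 5.67
tool_pos: [0.4309, -0.1685, 0.1757]
ee_rot: [[-0.989, 0.145, 0.002], [0.145, 0.989, -0.0], [-0.002, 0.0, -1.0]]
ft_force: [-0.4, 3.6, 6.8]
width: 0.0097
finger_force: 59.4
t 5.67 tcp [ 0.4309 -0.1685  0.1757] ty [0.145 0.989 0.   ] tz [ 0.002 -0.    -1.   ] F [-0.4  3.6  6.8] w 0.0097 ff 59.4 units [ 0.02 -1.35 -0.31]
((0.4246648848056793, -0.2182668149471283), 0.05486087128520012) [ 0.42185749 -0.22520102  0.09386885] 627
```

View pics/t4.png

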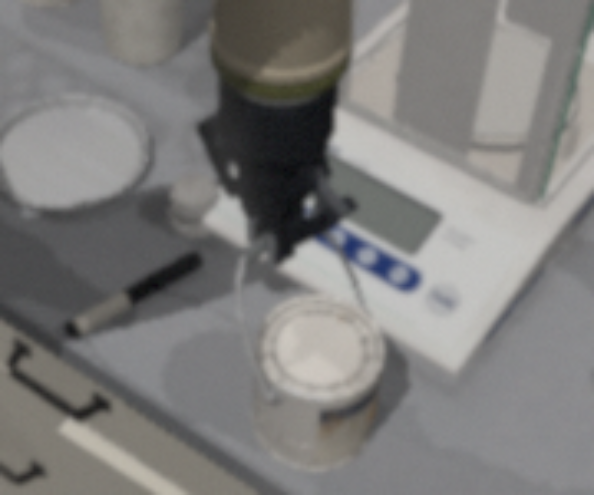

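The bail is at about 60° with the tin standing, lid at about (320,345) in the crop. The force is mild compression. I'll check how far the tin has moved by matching the lid against the first picture.

```bash
cat >> h.py <<'E'
def lidshift():
    a=cv2.imread('pics/scene0.png');b=np.load('last_scene.npz')['im']
    T=a[272:288,302:330]  # front wall
    out=[]
    for (v0,v1,u0,u1) in[(240,272,298,336),(258,286,298,330)]:
        T=a[v0:v1,u0:u1];m=cv2.matchTemplate(cv2.resize(b[v0-12:v1+12,u0-12:u1+12],None,fx=6,fy=6,interpolation=3),cv2.resize(T,None,fx=6,fy=6,interpolation=3),cv2.TM_CCOEFF_NORMED)
        _,s,_,p=cv2.minMaxLoc(m); du=np.array(p)/6-12; c0=np.array([(u0+u1)/2,(v0+v1)/2])
        w=plane('scene',[c0,c0+du],.097); out.append((round(s,3),np.round(du,2),np.round((w[1]-w[0])[:2]*1000,1)))
    print(out)
E
python3 -c "
from h import *
lidshift()"
```

```text
[(0.942, array([0., 0.]), array([0., 0.])), (0.989, array([0., 0.]), array([0., 0.]))]
```

```bash
python3 -m inch '[{"x":0,"y":0,"z":0,"spin":0,"gripper":-0.5},{"x":0,"y":0,"z":0,"spin":0,"gripper":-0.5},{"x":0,"y":0,"z":0,"spin":0,"gripper":-0.5},{"x":0,"y":0,"z":0,"spin":0,"gripper":-0.5}]'
```

```text
time: 6.05
tool_pos: [0.4301, -0.168, 0.1743]
ee_rot: [[-0.99, 0.144, -0.001], [0.144, 0.99, 0.0], [0.001, 0.0, -1.0]]
ft_force: [0.4, 0.8, -0.2]
width: 0.0214
finger_force: 0.0
```

The tin has not moved. Next I'll push the caged sleeve to upright and then pinch it.

```bash
python3 -m inch '[{"x":0,"y":-0.18,"z":-0.09,"spin":0,"gripper":-0.5},{"x":0,"y":-0.18,"z":-0.08,"spin":0,"gripper":-0.5},{"x":0,"y":-0.2,"z":-0.07,"spin":0,"gripper":-0.5},{"x":0,"y":-0.2,"z":-0.05,"spin":0,"gripper":-0.5},{"x":0,"y":-0.2,"z":-0.03,"spin":0,"gripper":-0.5},{"x":0,"y":-0.2,"z":-0.02,"spin":0,"gripper":-0.5},{"x":0,"y":-0.2,"z":0,"spin":0,"gripper":-0.5},{"x":0,"y":0,"z":0,"spin":0,"gripper":-0.5},{"x":0,"y":0,"z":0,"spin":0,"gripper":-1},{"x":0,"y":0,"z":0,"spin":0,"gripper":-1},{"x":0,"y":0,"z":0,"spin":0,"gripper":-1},{"x":0,"y":0,"z":0,"spin":0,"gripper":-1},{"x":0,"y":0,"z":0,"spin":0,"gripper":-1},{"x":0,"y":0,"z":0,"spin":0,"gripper":-1}]'
python3 - <<'E'
from h import *
need([.4223,-.2218,.188])
b,d,c=grab('scene');lidshift()
cv2.imwrite('pics/t5.png',cv2.resize(b[150:300,220:400],None,fx=3.3,fy=3.3))
E
```

```text
time: 7.22
tool_pos: [0.4225, -0.2216, 0.1883]
ee_rot: [[-0.99, 0.144, -0.0], [0.144, 0.99, -0.0], [0.0, -0.0, -1.0]]
ft_force: [-1.6, -0.3, 0.0]
width: 0.0098
finger_force: 58.4
t 7.22 tcp [ 0.4225 -0.2216  0.1883] ty [ 0.144  0.99  -0.   ] tz [-0. -0. -1.] F [-1.6 -0.3  0. ] w 0.0098 ff 58.4 units [ 0.   -0.    0.01]
[(0.855, array([0., 0.]), array([0., 0.])), (0.972, array([0., 0.]), array([0., 0.]))]
```

View pics/t5.png

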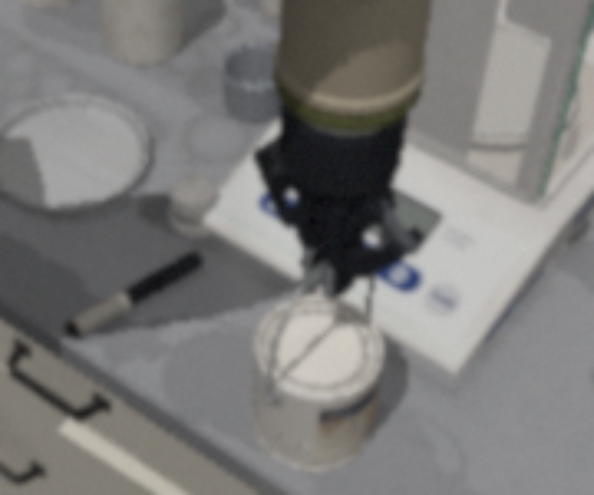

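The bail is upright over the tin, which has not moved. Next I'll lift 80 mm.

```bash
python3 -m inch '[{"x":0,"y":0,"z":-0.05,"spin":0,"gripper":-1},{"x":0,"y":0,"z":-0.1,"spin":0,"gripper":-1},{"x":0,"y":0,"z":-0.15,"spin":0,"gripper":-1},{"x":0,"y":0,"z":-0.2,"spin":0,"gripper":-1},{"x":0,"y":0,"z":-0.25,"spin":0,"gripper":-1},{"x":0,"y":0,"z":-0.25,"spin":0,"gripper":-1},{"x":0,"y":0,"z":-0.25,"spin":0,"gripper":-1},{"x":0,"y":0,"z":-0.25,"spin":0,"gripper":-1},{"x":0,"y":0,"z":-0.2,"spin":0,"gripper":-1},{"x":0,"y":0,"z":-0.15,"spin":0,"gripper":-1},{"x":0,"y":0,"z":-0.1,"spin":0,"gripper":-1},{"x":0,"y":0,"z":-0.05,"spin":0,"gripper":-1},{"x":0,"y":0,"z":0,"spin":0,"gripper":-1},{"x":0,"y":0,"z":0,"spin":0,"gripper":-1}]'
python3 - <<'E'
from h import *
need([.422,.09,.268]); need([.525,.122,.268])
b,d,c=grab('scene')
P=cloud('scene',d).reshape(-1,3);r=np.hypot(P[:,0]-.4225,P[:,1]+.2216)
q=P[(P[:,2]>.165)&(P[:,2]<.185)&(r<.05)];A=np.c_[q[:,:2],np.ones(len(q))];print('lid plane',len(q),np.linalg.lstsq(A,q[:,2],rcond=None)[0],np.median(q,0))
cv2.imwrite('pics/t6.png',cv2.resize(b[110:290,220:400],None,fx=3.2,fy=3.2))
E
```

```text
time: 8.43
tool_pos: [0.4223, -0.2217, 0.2679]
ee_rot: [[-0.99, 0.144, -0.001], [0.144, 0.99, 0.0], [0.001, 0.0, -1.0]]
ft_force: [-0.2, 0.1, -4.5]
width: 0.0102
finger_force: 58.5
t 8.43 tcp [ 0.4223 -0.2217  0.2679] ty [0.144 0.99  0.   ] tz [-0.001  0.    -1.   ] F [-0.2  0.1 -4.5] w 0.0102 ff 58.5 units [ 1.13  7.71 -0.  ]
t 8.43 tcp [ 0.4223 -0.2217  0.2679] ty [0.144 0.99  0.   ] tz [-0.001  0.    -1.   ] F [-0.2  0.1 -4.5] w 0.0102 ff 58.5 units [-1.3   8.87 -0.  ]
lid plane 1096 [ 0.00320001 -0.00954981  0.16880287] [ 0.42236576 -0.22754373  0.17199646]
```

View pics/t6.png

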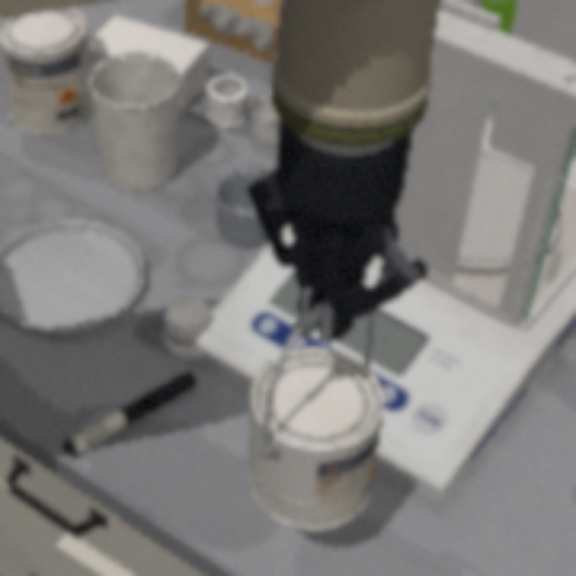

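The tin is off the worktop and plumb: the lid plane is within 0.6°, and the load is about 0.46 kg. I'll carry it gently in front of the balance.

```bash
python3 -m inch '[{"x":0.004,"y":0.03,"z":0,"spin":0,"gripper":-1},{"x":0.009,"y":0.06,"z":0,"spin":0,"gripper":-1},{"x":0.013,"y":0.09,"z":0,"spin":0,"gripper":-1},{"x":0.018,"y":0.12,"z":0,"spin":0,"gripper":-1},{"x":0.022,"y":0.15,"z":0,"spin":0,"gripper":-1},{"x":0.026,"y":0.18,"z":0,"spin":0,"gripper":-1},{"x":0.031,"y":0.21,"z":0,"spin":0,"gripper":-1},{"x":0.035,"y":0.24,"z":0,"spin":0,"gripper":-1},{"x":0.04,"y":0.27,"z":0,"spin":0,"gripper":-1},{"x":0.04,"y":0.27,"z":0,"spin":0,"gripper":-1},{"x":0.04,"y":0.27,"z":0,"spin":0,"gripper":-1},{"x":0.04,"y":0.27,"z":0,"spin":0,"gripper":-1},{"x":0.04,"y":0.27,"z":0,"spin":0,"gripper":-1},{"x":0.04,"y":0.27,"z":0,"spin":0,"gripper":-1},{"x":0.04,"y":0.27,"z":0,"spin":0,"gripper":-1},{"x":0.04,"y":0.27,"z":0,"spin":0,"gripper":-1},{"x":0.04,"y":0.27,"z":0,"spin":0,"gripper":-1},{"x":0.04,"y":0.27,"z":0,"spin":0,"gripper":-1},{"x":0.04,"y":0.27,"z":0,"spin":0,"gripper":-1},{"x":0.04,"y":0.27,"z":0,"spin":0,"gripper":-1}]'
python3 -m inch '[{"x":0.04,"y":0.27,"z":0,"spin":0,"gripper":-1},{"x":0.02,"y":0.27,"z":0,"spin":0,"gripper":-1},{"x":0,"y":0.26,"z":0,"spin":0,"gripper":-1},{"x":-0.02,"y":0.25,"z":0,"spin":0,"gripper":-1},{"x":-0.04,"y":0.24,"z":0,"spin":0,"gripper":-1},{"x":-0.06,"y":0.24,"z":0,"spin":0,"gripper":-1},{"x":-0.08,"y":0.24,"z":0,"spin":0,"gripper":-1},{"x":-0.1,"y":0.24,"z":0,"spin":0,"gripper":-1},{"x":-0.12,"y":0.24,"z":0,"spin":0,"gripper":-1},{"x":-0.14,"y":0.24,"z":0,"spin":0,"gripper":-1},{"x":-0.16,"y":0.24,"z":0,"spin":0,"gripper":-1},{"x":-0.18,"y":0.24,"z":0,"spin":0,"gripper":-1},{"x":-0.18,"y":0.24,"z":0,"spin":0,"gripper":-1},{"x":-0.17,"y":0.21,"z":0,"spin":0,"gripper":-1},{"x":-0.15,"y":0.18,"z":0,"spin":0,"gripper":-1},{"x":-0.13,"y":0.15,"z":0,"spin":0,"gripper":-1},{"x":-0.11,"y":0.12,"z":0,"spin":0,"gripper":-1},{"x":-0.08,"y":0.09,"z":0,"spin":0,"gripper":-1},{"x":-0.05,"y":0.06,"z":0,"spin":0,"gripper":-1},{"x":-0.03,"y":0.03,"z":0,"spin":0,"gripper":-1}]'
python3 -c "
from h import *
need([.525,.122,.268])"
```

```text
time: 10.15
tool_pos: [0.4222, -0.0461, 0.2683]
ee_rot: [[-0.99, 0.144, 0.0], [0.144, 0.99, -0.0], [-0.0, -0.0, -1.0]]
ft_force: [0.2, 0.6, -4.7]
width: 0.0101
finger_force: 58.5
time: 11.82
tool_pos: [0.5147, 0.1032, 0.2682]
ee_rot: [[-0.99, 0.144, -0.0], [0.144, 0.99, -0.0], [0.0, -0.0, -1.0]]
ft_force: [-0.4, -0.6, -4.1]
width: 0.0098
finger_force: 58.5
t 11.82 tcp [0.5147 0.1032 0.2682] ty [ 0.144  0.99  -0.   ] tz [-0. -0. -1.] F [-0.4 -0.6 -4.1] w 0.0098 ff 58.5 units [-0.19  0.5   0.01]
```

```bash
python3 -m inch '[{"x":-0.02,"y":0.04,"z":0,"spin":0,"gripper":-1},{"x":-0.03,"y":0.09,"z":0,"spin":0,"gripper":-1},{"x":-0.05,"y":0.12,"z":0,"spin":0,"gripper":-1},{"x":-0.04,"y":0.12,"z":0,"spin":0,"gripper":-1},{"x":-0.03,"y":0.09,"z":0,"spin":0,"gripper":-1},{"x":-0.02,"y":0.04,"z":0,"spin":0,"gripper":-1},{"x":0,"y":0,"z":0,"spin":0,"gripper":-1},{"x":0,"y":0,"z":0,"spin":0,"gripper":-1},{"x":0,"y":0,"z":0,"spin":0,"gripper":-1},{"x":0,"y":0,"z":0,"spin":0,"gripper":-1},{"x":0,"y":0,"z":0,"spin":0,"gripper":-1},{"x":0,"y":0,"z":0,"spin":0,"gripper":-1}]'
python3 - <<'E'
from h import *
need([.525,.122,.192])
b,d,c=grab('scene');o=bot.observe()['tool_pos']
P=cloud('scene',d).reshape(-1,3);r=np.hypot(P[:,0]-o[0],P[:,1]-o[1])
q=P[(P[:,2]>.16)&(P[:,2]<.19)&(r<.05)];A=np.c_[q[:,:2],np.ones(len(q))];print('lid plane',len(q),np.linalg.lstsq(A,q[:,2],rcond=None)[0],np.median(q,0))
a=plane('scene',[(0,0)],0)
for p in ([.525,.122,.014],):
    th=np.linspace(0,6.28,60);c=pix('scene',np.c_[p[0]+.0755*np.cos(th),p[1]+.0755*np.sin(th),0*th+.014])
    for x in c: cv2.circle(b,tuple(np.round(x).astype(int)),0,(0,0,255),-1)
cv2.imwrite('pics/t7.png',cv2.resize(b[60:230,170:340],None,fx=3.4,fy=3.4))
E
```

```text
time: 12.82
tool_pos: [0.5249, 0.1216, 0.2683]
ee_rot: [[-0.989, 0.145, 0.0], [0.145, 0.989, -0.0], [-0.0, -0.0, -1.0]]
ft_force: [-0.3, -0.8, -3.4]
width: 0.0101
finger_force: 58.5
t 12.82 tcp [0.5249 0.1216 0.2683] ty [ 0.145  0.989 -0.   ] tz [ 0. -0. -1.] F [-0.3 -0.8 -3.4] w 0.0101 ff 58.5 units [-0.    0.01  1.91]
lid plane 487 [-0.00232852 -0.09532738  0.18396508] [0.52580813 0.11396904 0.17180248]
```

View pics/t7.png

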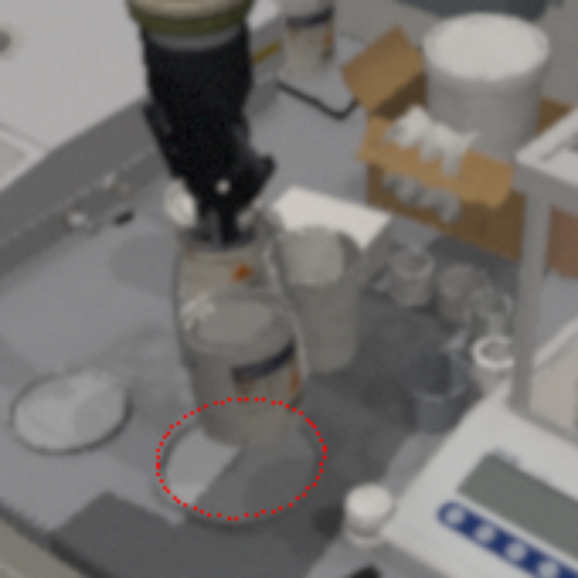

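The red circle sits on the large dish and the tin hangs above it. The lid slope of 0.095 needs checking, since it could be swing or stray wire points.

```bash
cat >> h.py <<'E'
def lid(zc):
    b,d,c=grab('scene');o=bot.observe()['tool_pos']
    P=cloud('scene',d).reshape(-1,3);r=np.hypot(P[:,0]-o[0],P[:,1]-o[1])
    q=P[(abs(P[:,2]-zc)<.012)&(r<.048)]
    for _ in range(8):
        A=np.c_[q[:,:2]-o[:2],np.ones(len(q))];s=np.linalg.lstsq(A,q[:,2],rcond=None)[0];e=abs(q[:,2]-A@s);q=q[e<max(.002,2*e.std())] 
    print('lid',len(q),np.round(s,4),'mid',np.round((q.max(0)+q.min(0))/2,4))
E
python3 -c "
from h import *
lid(.174)"
python3 -m inch '[{"x":0,"y":0,"z":0,"spin":0,"gripper":-1},{"x":0,"y":0,"z":0,"spin":0,"gripper":-1},{"x":0,"y":0,"z":0,"spin":0,"gripper":-1},{"x":0,"y":0,"z":0,"spin":0,"gripper":-1},{"x":0,"y":0,"z":0,"spin":0,"gripper":-1}]'
python3 -c "
from h import *
lid(.174)"
```

```text
lid 315 [-0.0227 -0.1119  0.1708] mid [0.5234 0.1131 0.172 ]
time: 13.33
tool_pos: [0.5249, 0.1218, 0.2683]
ee_rot: [[-0.99, 0.144, -0.0], [0.144, 0.99, 0.0], [0.0, 0.0, -1.0]]
ft_force: [0.3, -0.3, -4.8]
width: 0.0101
finger_force: 58.5
lid 377 [0.0151 0.0384 0.1717] mid [0.5247 0.1227 0.1718]
```

It is swinging a little, so I'll let it settle; there is plenty of time.

```bash
for i in 1 2 3; do python3 -m inch '[{"x":0,"y":0,"z":0,"spin":0,"gripper":-1},{"x":0,"y":0,"z":0,"spin":0,"gripper":-1},{"x":0,"y":0,"z":0,"spin":0,"gripper":-1},{"x":0,"y":0,"z":0,"spin":0,"gripper":-1},{"x":0,"y":0,"z":0,"spin":0,"gripper":-1},{"x":0,"y":0,"z":0,"spin":0,"gripper":-1},{"x":0,"y":0,"z":0,"spin":0,"gripper":-1},{"x":0,"y":0,"z":0,"spin":0,"gripper":-1},{"x":0,"y":0,"z":0,"spin":0,"gripper":-1},{"x":0,"y":0,"z":0,"spin":0,"gripper":-1},{"x":0,"y":0,"z":0,"spin":0,"gripper":-1},{"x":0,"y":0,"z":0,"spin":0,"gripper":-1}]' | head -1
python3 -c "
from h import *
for i in range(4): lid(.174)"; done
```

```text
time: 14.38
lid 314 [-0.0157 -0.0929  0.1709] mid [0.5235 0.1141 0.1719]
lid 315 [-0.0097 -0.0884  0.1711] mid [0.5236 0.1145 0.1719]
lid 342 [-0.0097 -0.0683  0.1711] mid [0.5252 0.1166 0.1716]
lid 348 [-0.0068 -0.0403  0.1713] mid [0.5239 0.1188 0.1716]
time: 15.58
lid 386 [0.0044 0.0555 0.1717] mid [0.5251 0.1246 0.1718]
lid 379 [0.0104 0.0411 0.1716] mid [0.5248 0.1223 0.1717]
lid 373 [0.01   0.022  0.1717] mid [0.5245 0.1205 0.1717]
lid 358 [0.0014 0.0035 0.1716] mid [0.525  0.1184 0.1716]
time: 16.78
lid 331 [-0.0092 -0.0535  0.1712] mid [0.5244 0.1176 0.1714]
lid 357 [-0.0062 -0.0443  0.1715] mid [0.5242 0.1202 0.172 ]
lid 360 [ 0.0022 -0.0163  0.1716] mid [0.5249 0.1202 0.1718]
lid 357 [0.004  0.0144 0.1718] mid [0.525  0.119  0.1717]
```

The swing is decaying about vertical. I'll wait about 3 s more, then descend most of the way.

```bash
for i in 1 2 3; do python3 -m inch '[{"x":0,"y":0,"z":0,"spin":0,"gripper":-1},{"x":0,"y":0,"z":0,"spin":0,"gripper":-1},{"x":0,"y":0,"z":0,"spin":0,"gripper":-1},{"x":0,"y":0,"z":0,"spin":0,"gripper":-1},{"x":0,"y":0,"z":0,"spin":0,"gripper":-1},{"x":0,"y":0,"z":0,"spin":0,"gripper":-1},{"x":0,"y":0,"z":0,"spin":0,"gripper":-1},{"x":0,"y":0,"z":0,"spin":0,"gripper":-1},{"x":0,"y":0,"z":0,"spin":0,"gripper":-1},{"x":0,"y":0,"z":0,"spin":0,"gripper":-1},{"x":0,"y":0,"z":0,"spin":0,"gripper":-1},{"x":0,"y":0,"z":0,"spin":0,"gripper":-1},{"x":0,"y":0,"z":0,"spin":0,"gripper":-1}]' | head -1; done
python3 -m inch '[{"x":0,"y":0,"z":0.03,"spin":0,"gripper":-1},{"x":0,"y":0,"z":0.06,"spin":0,"gripper":-1},{"x":0,"y":0,"z":0.1,"spin":0,"gripper":-1},{"x":0,"y":0,"z":0.13,"spin":0,"gripper":-1},{"x":0,"y":0,"z":0.14,"spin":0,"gripper":-1},{"x":0,"y":0,"z":0.14,"spin":0,"gripper":-1},{"x":0,"y":0,"z":0.14,"spin":0,"gripper":-1},{"x":0,"y":0,"z":0.14,"spin":0,"gripper":-1},{"x":0,"y":0,"z":0.14,"spin":0,"gripper":-1},{"x":0,"y":0,"z":0.14,"spin":0,"gripper":-1},{"x":0,"y":0,"z":0.13,"spin":0,"gripper":-1},{"x":0,"y":0,"z":0.11,"spin":0,"gripper":-1},{"x":0,"y":0,"z":0.09,"spin":0,"gripper":-1},{"x":0,"y":0,"z":0.06,"spin":0,"gripper":-1},{"x":0,"y":0,"z":0.04,"spin":0,"gripper":-1},{"x":0,"y":0,"z":0.02,"spin":0,"gripper":-1},{"x":0,"y":0,"z":0,"spin":0,"gripper":-1}]'
python3 -c "
from h import *
need([.525,.122,.192])
for i in range(5): lid(.105)"
```

```text
time: 18.07
time: 19.15
time: 20.23
time: 21.65
tool_pos: [0.5249, 0.1218, 0.2039]
ee_rot: [[-0.99, 0.144, 0.0], [0.144, 0.99, 0.0], [-0.0, 0.0, -1.0]]
ft_force: [-0.2, -0.1, -3.8]
width: 0.0101
finger_force: 58.5
t 21.65 tcp [0.5249 0.1218 0.2039] ty [0.144 0.99  0.   ] tz [ 0.  0. -1.] F [-0.2 -0.1 -3.8] w 0.0101 ff 58.5 units [-0.    0.01  0.3 ]
lid 359 [0.0282 0.0088 0.107 ] mid [0.5249 0.1192 0.1071]
lid 353 [0.0187 0.0384 0.1074] mid [0.5234 0.1206 0.1073]
lid 351 [0.0094 0.0315 0.1077] mid [0.5251 0.1227 0.1076]
lid 338 [0.0155 0.017  0.1073] mid [0.5245 0.1226 0.1073]
lid 347 [0.0173 0.0209 0.1076] mid [0.525  0.1202 0.1077]
```

The tin's underside is about 9.5 mm above the dish floor and it is steady. Last bit goes slowly.

```bash
python3 -m inch '[{"x":0,"y":0,"z":0.03,"spin":0,"gripper":-1},{"x":0,"y":0,"z":0.04,"spin":0,"gripper":-1},{"x":0,"y":0,"z":0.04,"spin":0,"gripper":-1},{"x":0,"y":0,"z":0.03,"spin":0,"gripper":-1},{"x":0,"y":0,"z":0.03,"spin":0,"gripper":-1},{"x":0,"y":0,"z":0.03,"spin":0,"gripper":-1},{"x":0,"y":0,"z":0.02,"spin":0,"gripper":-1},{"x":0,"y":0,"z":0.02,"spin":0,"gripper":-1},{"x":0,"y":0,"z":0,"spin":0,"gripper":-1},{"x":0,"y":0,"z":0,"spin":0,"gripper":-1},{"x":0,"y":0,"z":0,"spin":0,"gripper":-1}]'
python3 -c "
from h import *
lid(.098)"
```

```text
time: 22.82
tool_pos: [0.5249, 0.1218, 0.1944]
ee_rot: [[-0.99, 0.144, 0.0], [0.144, 0.99, 0.0], [-0.0, 0.0, -1.0]]
ft_force: [-0.1, 0.2, -4.0]
width: 0.0099
finger_force: 58.5
lid 326 [-0.0011 -0.0349  0.0973] mid [0.5241 0.119  0.0976]
```

```bash
for i in 1 2 3; do python3 -m inch '[{"x":0,"y":0,"z":0.01,"spin":0,"gripper":-1},{"x":0,"y":0,"z":0.01,"spin":0,"gripper":-1},{"x":0,"y":0,"z":0.01,"spin":0,"gripper":-1},{"x":0,"y":0,"z":0,"spin":0,"gripper":-1},{"x":0,"y":0,"z":0,"spin":0,"gripper":-1},{"x":0,"y":0,"z":0,"spin":0,"gripper":-1}]' | grep -E 'time|pos|force'; done
python3 -c "
from h import *
for i in range(3): lid(.098)"
```

```text
time: 23.37
tool_pos: [0.5249, 0.1218, 0.1931]
ft_force: [-1.3, -0.1, -4.4]
finger_force: 58.5
time: 23.87
tool_pos: [0.5251, 0.1218, 0.1922]
ft_force: [-0.4, 0.3, 0.6]
finger_force: 59.0
time: 24.37
tool_pos: [0.5257, 0.122, 0.1922]
ft_force: [-1.8, -0.1, 6.8]
finger_force: 59.7
lid 329 [0.0082 0.0035 0.0956] mid [0.5251 0.1201 0.0957]
lid 327 [ 0.0029 -0.0039  0.0957] mid [0.5238 0.1183 0.0958]
lid 321 [0.0088 0.0078 0.0958] mid [0.5244 0.1215 0.096 ]
```

The tin is standing flat in the dish. Next I'll release and rise straight up.

```bash
python3 -m inch '[{"x":0,"y":0,"z":-0.02,"spin":0,"gripper":-1},{"x":0,"y":0,"z":0,"spin":0,"gripper":-1},{"x":0,"y":0,"z":0,"spin":0,"gripper":0},{"x":0,"y":0,"z":0,"spin":0,"gripper":0},{"x":0,"y":0,"z":0,"spin":0,"gripper":0},{"x":0,"y":0,"z":0,"spin":0,"gripper":0},{"x":0,"y":0,"z":0,"spin":0,"gripper":0},{"x":0,"y":0,"z":0,"spin":0,"gripper":0},{"x":0,"y":0,"z":-0.1,"spin":0,"gripper":0},{"x":0,"y":0,"z":-0.2,"spin":0,"gripper":0},{"x":0,"y":0,"z":-0.3,"spin":0,"gripper":0},{"x":0,"y":0,"z":-0.4,"spin":0,"gripper":0},{"x":0,"y":0,"z":-0.4,"spin":0,"gripper":0},{"x":0,"y":0,"z":-0.4,"spin":0,"gripper":0},{"x":0,"y":0,"z":-0.4,"spin":0,"gripper":0},{"x":0,"y":0,"z":-0.3,"spin":0,"gripper":0},{"x":0,"y":0,"z":-0.2,"spin":0,"gripper":0},{"x":0,"y":0,"z":0,"spin":0,"gripper":0},{"x":0,"y":0,"z":0,"spin":0,"gripper":0}]'
python3 - <<'E'
from h import *
lid(.096)
b=np.load('last_scene.npz')['im']
cv2.imwrite('pics/t8.png',cv2.resize(b[60:230,170:340],None,fx=3.4,fy=3.4))
E
```

```text
time: 26.1
tool_pos: [0.5251, 0.1218, 0.2998]
ee_rot: [[-0.99, 0.145, 0.001], [0.145, 0.99, 0.0], [-0.001, 0.0, -1.0]]
ft_force: [-0.1, -0.3, -0.5]
width: 0.0428
finger_force: 0.0
lid 324 [0.0181 0.0005 0.0957] mid [0.5244 0.1192 0.0958]
```

View pics/t8.png

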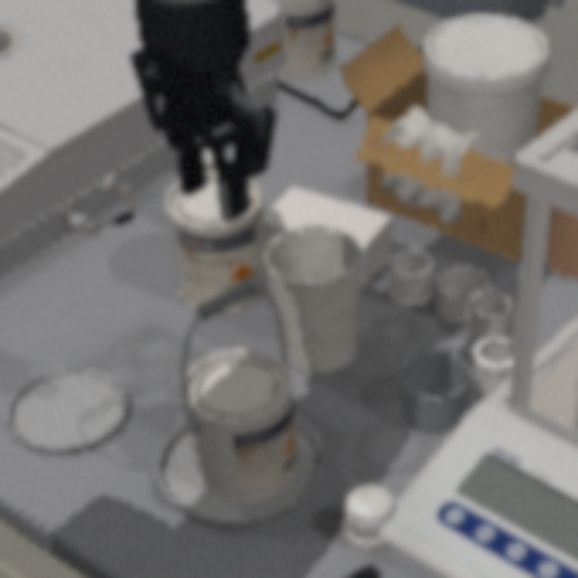

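The tin stands level in the large dish, its base at about (245,490) inside the rim. The bail is still upright and the gripper is clear above it. Handing in.

```bash
python3 -c "
from rig import bot
print(bot.finish_job())"
```

```text
the job is handed in; nothing more can be done
None
```

The bail was swung upright, and the tin was lifted by it and set down flat in the 151 mm drip dish, released with the gripper clear; the job was handed in at about 26 s (the hand-in gave no verdict).

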